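# Clip the spring-hook probe onto the red cell's terminal

## Robot

A 6-joint arm with a two-finger parallel gripper is mounted at the origin on the work surface. World frame = base frame: x ahead of the robot, y to its left, z up, the work surface at z = 0. Lengths are in mm, angles in rad, forces in N, time in s.
With the tool pointing down it reaches from about 275 to 825 mm from the base axis. Payload 5.2 kg.
Tool frame: the origin (TCP) lies at the very end of the fingers, on their centre line; the grasp point (between the pads) lies 19 mm behind it; z points along the fingers, y is the direction in which the jaws open and shut (so a half turn about z gives the same grasp; the last joint's range is limited). The gripper opens to 93 mm and grips with 3 to 60 N. Pads are 15 mm wide; open, the fingers measure 128 mm over their backs; the gripper's body (75 mm by 188 mm) begins 65 mm behind the grasp point.
Start: joints at [0.961, 0.259, 1.535, -0, 1.348, -0.203], TCP at [217.599, 505.129, 184.053] pointing down, gripper open.
Joint ranges: [-3.14, 3.14], [-0.91, 2.08], [0.19, 2.58], [-1.22, 4.36], [0.22, 2.71], [-3.12, 3.12]. Speed limits (rad/s): [2.57, 2.57, 3.14, 3.14, 3.14, 3.14].

## Interface

Orientations are given as [roll, pitch, yaw] about the fixed x, y, z axes, in that order (R = Rz(yaw) Ry(pitch) Rx(roll)).
In Python, from bench import robot gives the robot as it stands. The module is installed in compiled form; this text tells all that it offers. Calls block until the motion is done:
- robot.move_ptp(position, orientation): joint-space move of the TCP to a pose.
- robot.move_linear(position, ori=None, speed=150, f_stop=None): straight line of the TCP; ori=None keeps the orientation; speed is the mean speed in mm/s. With f_stop (N) it stops when the force on the tool has changed by that much, and returns True; else False.
- robot.move_j(angles): joint-space move.
- robot.move_gripper(opening): opening from 0.0 (shut) to 1.0 (fully open); the grip force is fixed at half the most; returns when the fingers have stopped.
- robot.sleep(seconds).
- robot.inverse_kinematics(position, orientation): joint angles nearest the present ones, or None.
- robot.get_image(name): name is "side" or "top"; returns a dict with "img" (400x640x3 uint8, blue, green, red), "fovy" (degrees; the focal length in pixels is half the picture's height over the tangent of half this angle, whatever the lens; pixels are square), "cx", "cy" (the principal point, pixels), "eye" and "orientation" of the camera in the world. Camera axes: x right, y down, z forward; pixel columns grow to the right and rows downward; lengths in mm; the calibration is good to about 2 mm. A picture is of the moment at which its call begins. There is no depth.
A pose or a line that the arm cannot do raises robot.MotionError and nothing moves.
- robot.hand_in(): hands the job in, once; it reports no verdict.
Readings, each from a call of its own:
- robot.current_t(): time.
- robot.current_qpos(): joint angles.
- robot.current_joint_vel(): joint speeds.
- robot.current_joint_efforts(): joint torques, N m.
- robot.current_tcp_pos(): TCP position.
- robot.current_eef_rot(): TCP orientation.
- robot.current_contact_force(): force on the tool from outside, world axes, zero at the start.
- robot.current_ft_torque(): the same for the moment, N m.
- robot.current_gripper_width(): opening from 0.0 (shut) to 1.0 (fully open).
Only numpy, scipy, OpenCV 4.12 (cv2) and the standard library are available. Lean on these libraries where they do the work, as an engineer would, in place of code of your own. Each camera call takes 0.05 s, during which the arm holds its last target. There are 200 camera calls.

## Task

Squeeze the yellow clip-on probe's two tabs to push out its hook, lift it off the black pad with the hook out, and set the hook over the brass bar of the flask with the red terminal, feeling gently for the bar because it never sits quite where it is marked. Then let go so that the spring pulls the bar into the clip and the probe hangs there by itself, level, reaching out towards the side without the capped necks. Be gentle with the glass cell (never push on it with more than about 12 N), leave the blue cell alone and do not disturb the beaker, the jar or the spare cork ring.

Things in the scene. Friction and masses are not known exactly. Their poses are not given: they have to be found in the camera images.
- probe: Loose yellow clip-on probe, about 30 g, lying on the black pad. Square barrel 98 x 16 x 16 mm with two upright tabs on top and a steel hook at the nose. Origin: under the nose face, on the underside, mid-width; x forward out of the nose, z up. Barrel x=-98 to 0, y=-8 to 8, z=0 to 16 mm. Its yaw is within 0.4 rad of the robot's x.
- probe_grip (a point): Midway between the tabs at rest, probe axes; at x=-66, z=35 mm from the probe's origin. Tabs: 20 mm wide (y), 5 thick, z=16 to 46. Yellow front tab fixed, front face at x=-40; black rear tab is the trigger, rear face at x=-92 at rest, -78 squeezed: 52 mm over both at rest, 38 squeezed. Pinch over these faces from above; fingertips stay above the barrel (z=16).
- probe_hook (a point): Lower end of the hook, mid-width of its inner face (facing the nose); moves with the trigger. The hook is a finger 8 mm wide (y), 5 mm thick (its outer face 5 mm forward of here), hanging 9.5 mm below a 6 mm wide shank (z=9.5 to 14.5 mm over the underside). It ends level with the barrel's underside. Squeezed, the gap nose to hook is 14 mm, open below.
- trigger (a joint): Trigger and hook travel forward along the probe's x, in m: 0 at rest (hook against the nose), 0.014 fully squeezed, at its stop. A spring pushes back with 4 N at 0 and 5.4 N at 0.014; a squeeze of about 20 N holds it firmly at the stop. With the bar in the clip it rests at 0.009.
- cell_red_terminal (a point): Marked (nominal) centre of the red cell's terminal bar, 200 mm above the bench; axes as cell_red. Brass bar along y, 9 mm thick in x, 7 mm in z, 40 mm free between two red uprights whose tops are 6 mm above its centre. True bar centre, rigid but unknown: up to 13 mm off along x, up to 6 mm up or down, exact in y. 21 mm clear below the bar; the rest of the cell is lower still.
- cell_red: Fixed 100 mm round glass flask in a 112 mm cork ring, stopper top at 152 mm, the terminal with red holder above it. Origin: centre of the ring's underside. x points away from the robot within 0.4 rad of the robot's x, towards the two slanting black-capped necks (tops below 150 mm, within 85 mm of the axis). The probe is to come from the -x side, its x along this x.
- cell_blue: The same flask with a blue terminal holder; not to be touched. Same frame.
- rest: Fixed black rubber pad 130 x 60 x 8 mm on which the probe starts; origin under its centre. The probe lies along it, nose roughly away from the robot.
- beaker: Loose glass beaker, 60 mm diameter, 75 mm high, bystander; origin at centre of its underside.
- jar: Loose amber jar, 52 mm diameter, 70 mm high, bystander; origin at centre of its underside.
- cork_ring: Loose spare cork ring, 90 mm diameter, 25 mm high, bystander; origin at centre of its underside.
Not all that is in view belongs to the job. What is meant by the probe is not pink or purple, and is the larger of those in its own colour.

How it is judged:
By the outcome, as a careful person would: the job done as asked, in the order asked, and still so for the second after the job is handed in, with the robot touching nothing.
It also fails if it takes over 48 s, if anything falls off the work surface, if the arm or the gripper's body presses on something with over 40 N, if the wrist force passes 120 N, or if a joint passes its speed limit or range.

## Working session

There is one attempt and no reset: what is moved stays moved. The work goes in short steps, each a Python script; the robot and the scene stay as the last script left them, time stands still between calls to the robot, and variables do not carry over. Pictures are saved under pics/ and viewed, about 8 in all and at most 12, crops included, and the job is handed in when it is done.

```bash
mkdir -p pics; python3 - <<'E'
from bench import robot
import cv2
for n in("side","top"):
    d=robot.get_image(n); cv2.imwrite(f"pics/{n}0.png",d["img"])
    print(n,{k:v for k,v in d.items() if k!="img"})
print(robot.current_t(),robot.current_eef_rot())
E
```

```text
side {'fovy': 49.36349107045475, 'cx': 317.34532575175365, 'cy': 196.2532052201537, 'eye': array([417.90580445, 750.11051838, 663.44429692]), 'orientation': array([-2.18300788,  0.01504149, -2.97984024])}
top {'fovy': 53.9056343114776, 'cx': 318.6978539008235, 'cy': 198.65539564299445, 'eye': array([ 398.31264782,   -7.88338374, 1077.19784517]), 'orientation': array([-2.98906411e+00, -1.39715255e-03, -1.55950876e+00])}
0.1 [-3.13999851e+00 -2.71895557e-04  2.73474946e+00]
```

View pics/top0.png

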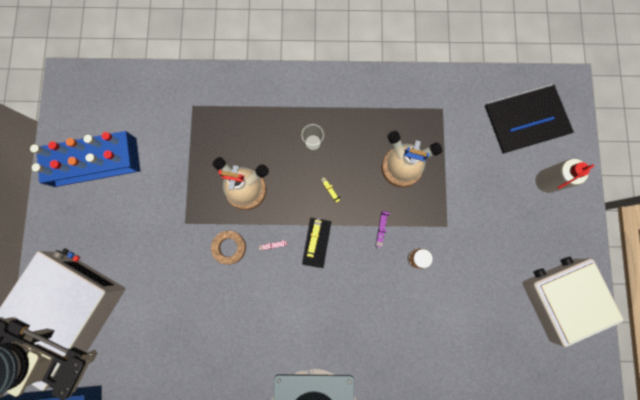

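View pics/side0.png

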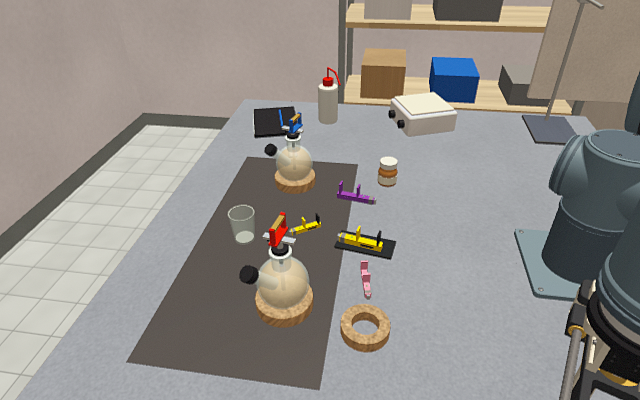

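Top: the probe is on the pad near (315,240), the red cell near (240,185), and the blue cell at (405,165). The small yellow decoy is at (330,190). Next, enlarged crops.

```bash
python3 - <<'E'
import cv2,numpy as np
t=cv2.imread("pics/top0.png");s=cv2.imread("pics/side0.png")
def crop(i,x,y,w,h,k): 
    c=cv2.resize(i[y:y+h,x:x+w],None,fx=k,fy=k,interpolation=cv2.INTER_CUBIC)
    for a in range(0,w,10): cv2.putText(c,str(x+a),(a*k,8),0,.3,(0,255,0),1); cv2.line(c,(a*k,10),(a*k,14),(0,255,0),1)
    for b in range(10,h,10): cv2.putText(c,str(y+b),(0,b*k+3),0,.3,(0,255,0),1); cv2.line(c,(20,b*k),(26,b*k),(0,255,0),1)
    return c
a=crop(t,205,145,75,70,5); b=crop(t,295,210,45,70,5) 
cv2.imwrite("pics/c1.png",np.hstack([a,b]))
a=crop(s,235,205,65,70,6); b=crop(s,330,220,68,42,6)
b=cv2.copyMakeBorder(b,0,a.shape[0]-b.shape[0],0,0,0)
cv2.imwrite("pics/c2.png",np.hstack([a,b]))
E
```

```text
(no output)
```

View pics/c1.png

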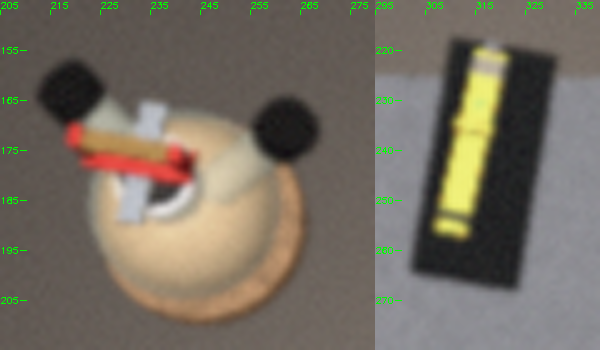

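View pics/c2.png

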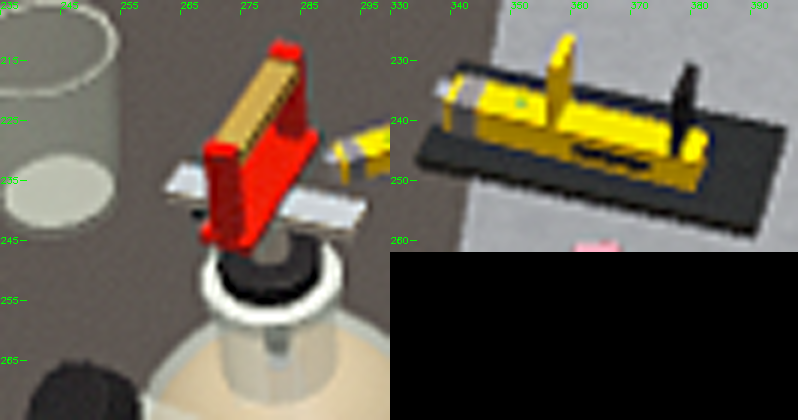

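```bash
cat > h.py <<'E'
from bench import robot
import numpy as np, cv2
from scipy.spatial.transform import Rotation as Ro
from scipy.optimize import least_squares
CAL={}
def shot(n,f=None):
    d=robot.get_image(n); CAL[n]=d
    if f: cv2.imwrite("pics/"+f,d["img"])
    return d
def proj(n,P):
    d=CAL[n]; c=(np.atleast_2d(P)-d["eye"])@Ro.from_euler("xyz",d["orientation"]).as_matrix()
    f=200/np.tan(np.radians(d["fovy"]/2))
    return c[:,:2]/c[:,2:]*f+[d["cx"],d["cy"]]
def place(p,L): # p=x,y,z,yaw
    return np.array(L,float)@Ro.from_euler("z",p[3]).as_matrix().T+np.array(p[:3])
def ori(psi,flip=0): return [np.pi,0,psi+np.pi/2-np.pi*flip]
def crop(i,x,y,w,h,k): 
    c=cv2.resize(i[y:y+h,x:x+w],None,fx=k,fy=k,interpolation=cv2.INTER_CUBIC)
    for a in range(0,w,10): cv2.putText(c,str(x+a),(a*k,8),0,.3,(0,255,0),1); cv2.line(c,(a*k,10),(a*k,14),(0,255,0),1)
    for b in range(10,h,10): cv2.putText(c,str(y+b),(0,b*k+3),0,.3,(0,255,0),1); cv2.line(c,(20,b*k),(26,b*k),(0,255,0),1)
    return c
E
python3 - <<'E'
from h import *
shot("side");shot("top")
# probe
T=[([0,0,24],(318,220.4)),([-98,0,24],(310,256.4)),([-89.5,0,54],(311.2,253))]
S=[([-42.5,0,54],(359.2,226.7)),([-89.5,0,54],(380,231.3)),([-98,8,8],(380.8,251.7)),([0,8,8],(339.2,241.7))]
def res(q,T,S):
    return np.r_[(proj("top",place(q,[a for a,_ in T]))-[b for _,b in T]).ravel(),(proj("side",place(q,[a for a,_ in S]))-[b for _,b in S]).ravel()]
g=lambda p:[p[0],p[1],0,p[2]]
r=least_squares(lambda p:res(g(p),T,S),[330,0,-.2]);print("probe",r.x,r.fun.round(1))
r2=least_squares(lambda p:res(p,T,S),[330,0,0,-.2]);print("with z",r2.x)
f=lambda p:res(p[:4],[([0,p[4],6],(220,171.8)),([0,-p[4],6],(240.6,176))],[([0,p[4],6],(272.3,229.7)),([0,-p[4],6],(282.7,213))])
r=least_squares(f,[450,150,200,-.2,23]);print("bar",r.x,r.fun.round(1))
# stopper/ring: cork ring outer lower edge centre and brass ends
for n,q in(("bar top ends",[((221.4,172.6),(272.5,228.5)),((238,175.2),(282.2,216.0))]),):
    for a,b in q:
        x=least_squares(lambda P:np.r_[proj("top",P)[0]-a,proj("side",P)[0]-b],[450,150,200]);print(n,x.x.round(1),x.fun.round(1))
E
```

```text
probe [ 4.99272604e+02 -7.34146510e+00 -1.98411455e-01] [ 0.4  0.7  0.7  0.8 -0.1  0.8 -0.8  0.9 -0.7  0.9 -0.  -0.5 -0.5 -0.3]
with z [ 4.99235204e+02 -6.38035432e+00  1.72694204e+00 -1.97135481e-01]
bar [ 5.84634546e+02  1.92358289e+02  2.01973683e+02 -1.60771356e-01
  2.36312259e+01] [ 0.1  1.   0.   0.3 -0.7 -0.2 -0.2 -0.1]
bar top ends [588.1 212.7 207.9] [ 0.   0.4 -0.3 -0.1]
bar top ends [581.4 175.1 206.2] [ 0.1  1.  -0.8 -0.2]
```

```bash
python3 - <<'E'
from h import *
p=[499.3,-7,8,-.198]
for fl in(0,1):
    print(fl,robot.inverse_kinematics(place(p,[-64,0,100])[0] if 0 else list(place(p,[[-64,0,100]])[0]),ori(p[3],fl)), robot.inverse_kinematics([530,200,280],ori(-.17,fl)))
fl=min((0,1),key=lambda f:abs(robot.inverse_kinematics(list(place(p,[[-64,0,100]])[0]),ori(p[3],f))[5]))
print("use",fl)
robot.move_ptp(list(place(p,[[-64,0,110]])[0]),ori(p[3],fl))
robot.move_linear(list(place(p,[[-64,0,20]])[0]),speed=100,f_stop=6)
print(robot.current_t(),robot.current_tcp_pos(),robot.current_contact_force())
d=shot("side");t=shot("top")
a=crop(d["img"],310,180,100,80,5)
cv2.imwrite("pics/g1.png",a)
E
```

```text
0 [-2.43790885e-01  1.25676640e-01  1.90345362e+00 -4.44089210e-16
  1.11246239e+00 -4.57908849e-02] [ 1.63973958e-01  2.44636819e-01  1.32271218e+00 -4.44089210e-16
  1.57424365e+00  3.33973958e-01]
1 [-2.43790885e-01  1.25676640e-01  1.90345362e+00 -4.44089210e-16
  1.11246239e+00  3.09580177e+00] [ 0.16397396  0.24463682  1.32271218  0.          1.57424365 -2.8076187 ]
use 0
3.2333 [437.06576622   5.53646374  28.44269822] [-0.20520342  0.28050929  0.34869677]
```

View pics/g1.png

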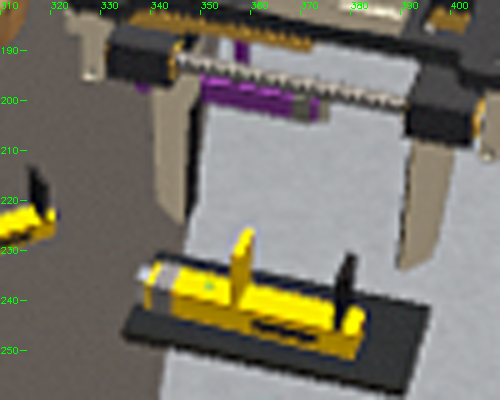

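```bash
python3 - <<'E'
from h import *
d=shot("side","s2.png");t=shot("top","t2.png")
tc=robot.current_tcp_pos(); e=robot.current_eef_rot(); R=Ro.from_euler("xyz",e).as_matrix()
print(tc,e,robot.current_gripper_width())
P=[np.array(tc)+R@[0,s,0] for s in(-46.5,0,46.5)]
print(proj("side",P).round(1),proj("top",P).round(1))
a=crop(d["img"],310,180,100,80,5); b=crop(t["img"],270,200,70,80,5)
cv2.imwrite("pics/g2.png",np.hstack([a,b])[:,:800])
E
```

```text
[437.02525371   5.49342497  28.53529274] [3.14031737e+00 7.14876010e-05 1.37287133e+00] 1.0023427907972529
[[387.6 243.3]
 [367.1 238.6]
 [347.1 234.1]] [[309.6 261.7]
 [313.3 244.3]
 [316.9 227.1]]
```

View pics/g2.png

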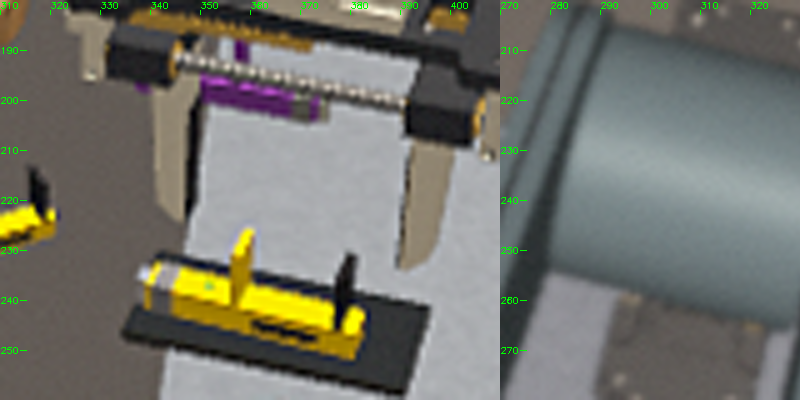

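```bash
python3 - <<'E'
from h import *
shot("side");shot("top")
R=Ro.from_euler("xyz",[-3.14,-.00027,2.73475]).as_matrix()
P=[np.array([217.6,505.13,184.05])+R@[0,s,0] for s in(-46.5,0,46.5)]
print(proj("side",P).round(1),proj("top",P).round(1))
s=cv2.imread("pics/side0.png");t=cv2.imread("pics/top0.png")
a=crop(s,540,300,100,100,4);b=crop(t,0,300,100,100,4)
cv2.imwrite("pics/st.png",np.hstack([a,b]))
E
```

```text
[[563.3 420.9]
 [556.4 459.3]
 [548.4 503.7]] [[100.1 349.6]
 [ 81.3 340.5]
 [ 62.7 331.5]]
```

View pics/st.png

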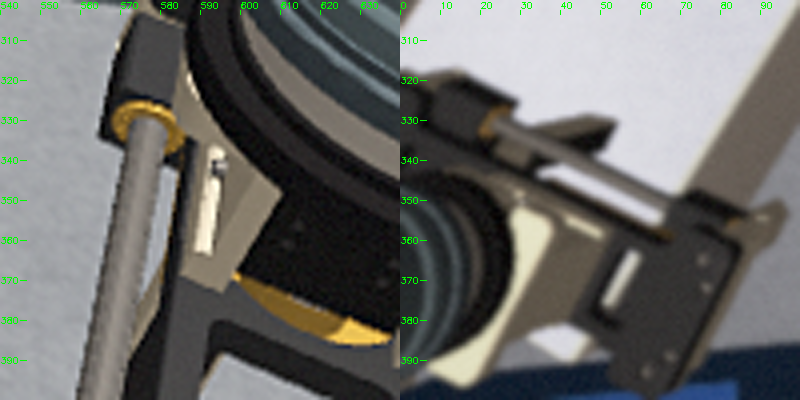

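The fingertips appear about 24 mm higher in both cameras than the reported TCP. A gentle feel on the barrel top (z=24) will show which is right.

```bash
python3 - <<'E'
from h import *
p=[499.3,-7,8,-.198]
q=list(place(p,[[-64,0,-4]])[0])
print(robot.move_linear(q,speed=15,f_stop=2.5),robot.current_tcp_pos(),robot.current_contact_force(),robot.current_t())
E
```

```text
False [436.62627989   5.56424717   4.07648399] [-0.21030233 -0.14589082  0.061211  ] 5.2833
```

```bash
python3 - <<'E'
from h import *
d=shot("side")
tc=np.array(robot.current_tcp_pos()); R=Ro.from_euler("xyz",robot.current_eef_rot()).as_matrix()
for dz in(0,20,25): print(dz,proj("side",[tc+[0,0,dz]+R@[0,s,0] for s in(-46.5,46.5)]).round(1).tolist())
cv2.imwrite("pics/g3.png",crop(d["img"],325,185,80,75,8))
E
```

```text
0 [[386.9, 251.6], [347.0, 242.3]]
20 [[387.6, 244.8], [347.2, 235.6]]
25 [[387.8, 243.1], [347.2, 233.9]]
```

View pics/g3.png

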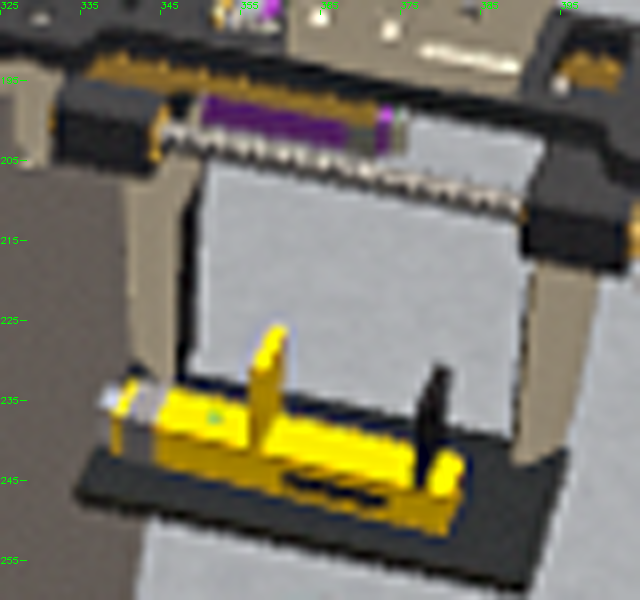

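```bash
python3 - <<'E'
from h import *
tc=robot.current_tcp_pos()
robot.move_linear([tc[0],tc[1],75],speed=200)
robot.move_linear([315,-10,20],speed=200)
robot.move_linear([315,-10,4],speed=60,f_stop=4)
try: print(robot.move_linear([315,-10,-36],speed=20,f_stop=3))
except Exception as e: print(repr(e))
print(robot.current_tcp_pos(),robot.current_contact_force(),robot.current_t())
d=shot("side","touch.png")
tc=np.array(robot.current_tcp_pos()); R=Ro.from_euler("xyz",robot.current_eef_rot()).as_matrix()
for dz in(0,25): print(dz,proj("side",[tc+[0,0,dz]+R@[0,s,0] for s in(-46.5,46.5)]).round(1).tolist())
robot.move_linear([315,-10,60],speed=200)
E
```

```text
True
[314.96718782  -9.98736095 -34.36207028] [-1.31966857  0.75411637  6.64862484] 8.825
0 [[440.1, 264.9], [399.3, 255.4]]
25 [[441.7, 256.8], [400.4, 247.4]]
```

Bench contact came at reported z=-34, so the real fingertips are about 34 mm above the reported TCP. That agrees with the pictures, so I'll correct for it.

```bash
cat >> h.py <<'E'
DZ=34.
def lin(pose,local,**k): # TCP so that true fingertip is at local point of pose
    q=place(pose,[local])[0]; q[2]-=DZ
    return robot.move_linear(list(q),ori(pose[3]),**k)
E
python3 - <<'E'
from h import *
p=[499.3,-7,8,-.198]
lin(p,[-64,0,60],speed=200)
print(lin(p,[-64,0,20],speed=50,f_stop=4),robot.current_tcp_pos(),robot.current_contact_force())
robot.move_gripper(0.3)
print(robot.current_gripper_width()*93,robot.current_contact_force(),robot.current_t())
d=shot("side")
cv2.imwrite("pics/g4.png",crop(d["img"],310,180,90,80,7))
E
```

```text
False [436.78737988   5.54752489  -5.88757933] [ 0.67439989 -0.2249449   0.31154285]
37.6330133827688 [0.965287   0.94735214 3.84153088] 12.1333
```

View pics/g4.png

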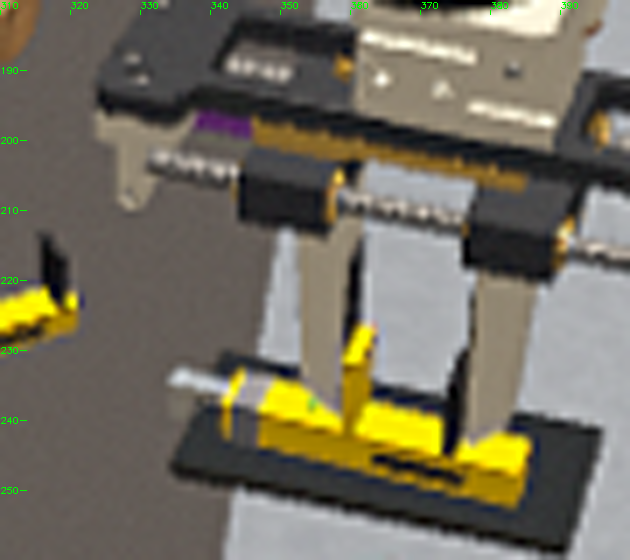

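The probe is squeezed (37.6 mm over the tabs) with the hook out at (333,234). Next: lift it and bring it behind the bar.

```bash
cat >> h.py <<'E'
B=[584.6,192.4,202,-.17]
E
python3 - <<'E'
from h import *
tc=robot.current_tcp_pos()
robot.move_linear([tc[0],tc[1],tc[2]+25],speed=60)
robot.move_linear([tc[0],tc[1],240],speed=250)
lin(B,[-100,0,50],speed=200)
lin(B,[-100,0,13],speed=80,f_stop=3)
print(robot.current_gripper_width()*93,robot.current_contact_force(),robot.current_t(),robot.current_tcp_pos())
d=shot("side","side5.png");t=shot("top","top5.png")
a=crop(d["img"],250,185,80,80,5);b=crop(t["img"],205,150,75,80,5)
cv2.imwrite("pics/g5.png",np.hstack([a,b]))
E
```

```text
37.24753255817986 [0.48558109 0.40602318 0.26424682] 15.5917 [486.22523873 209.1048505  181.19092099]
```

View pics/g5.png

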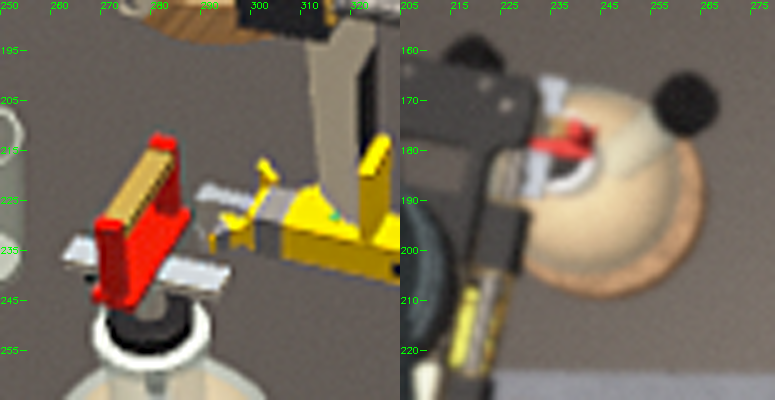

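```bash
python3 - <<'E'
from h import *
shot("side");shot("top")
tc=np.array(robot.current_tcp_pos()); psi=robot.current_eef_rot()[2]-np.pi/2
P=place([*place([*tc[:2],tc[2]+DZ-18,psi],[[59,0,0]])[0],psi],[[19,0,14.5],[19,0,0],[0,8,0],[0,8,16],[-40,10,46],[-10,8,0]])
print(psi,proj("side",P).round(1).tolist())
# bar model with fitted pose
print(proj("side",place(B,[[0,23.6,6],[0,-23.6,6]])).round(1).tolist())
E
```

```text
-0.1699821345802892 [[288.9, 221.6], [289.3, 228.4], [298.1, 233.5], [297.7, 226.0], [320.2, 216.9], [303.7, 234.7]]
[[271.5, 229.5], [282.6, 213.0]]
```

```bash
python3 - <<'E'
from h import *
def loc():
    tc=np.array(robot.current_tcp_pos())+[0,0,DZ]
    return (Ro.from_euler("z",B[3]).as_matrix().T@(tc-B[:3])).round(2)
print(loc(),lin(B,[-66,0,13],speed=12,f_stop=2),loc(),robot.current_contact_force(),robot.current_gripper_width()*93,robot.current_t())
E
```

```text
[-99.59   0.16  13.64] True [-81.65  -0.18  12.32] [1.35631124 0.31908582 0.26229582] 37.809220489951215 17.4
```

```bash
cat >> h.py <<'E'
def loc():
    tc=np.mean([robot.current_tcp_pos() for _ in range(10)],0)+[0,0,DZ]
    return (Ro.from_euler("z",B[3]).as_matrix().T@(tc-B[:3])).round(2)
def F(): return np.mean([robot.current_contact_force() for _ in range(10)],0).round(2)
E
python3 - <<'E'
from h import *
print(loc(),F())
lin(B,[-87,0,13],speed=30); print(loc(),F())
print(lin(B,[-70,0,13],speed=10,f_stop=2),loc(),F(),robot.current_t())
E
```

```text
[-81.65  -0.18  12.32] [1.36 0.32 0.26]
[-8.734e+01  2.000e-02  1.298e+01] [-0.47 -0.39  0.07]
True [-81.66  -0.2   12.34] [-0.13  0.4  -1.28] 18.5417
```

```bash
python3 - <<'E'
from h import *
lin(B,[-86,0,13],speed=40)
lin(B,[-86,0,40],speed=80)
lin(B,[-65.4,0,40],speed=60); print(loc(),F())
print(lin(B,[-65.4,0,24],speed=25,f_stop=2),loc())
print(lin(B,[-65.4,0,2],speed=10,f_stop=2),loc(),F(),robot.current_gripper_width()*93,robot.current_t())
E
```

```text
[-65.22  -0.16  39.51] [ 0.23  0.79 -0.24]
False [-6.533e+01  5.000e-02  2.409e+01]
True [-65.49   0.08  14.65] [-0.53  1.03  4.49] 37.568470531102214 21.675
```

```bash
python3 - <<'E'
from h import *
z=15.4
lin(B,[-65.4,0,z],speed=10); print(loc())
print(lin(B,[-59,0,z],speed=6,f_stop=2),loc(),F())
lin(B,[-65.4,0,z],speed=20)
print(lin(B,[-72,0,z],speed=6,f_stop=2),loc(),F())
lin(B,[-65.4,0,z],speed=20)
print(loc(),F(),robot.current_t())
E
```

```text
[-65.58  -0.08  15.08]
True [-6.238e+01 -4.000e-02  1.497e+01] [-0.53 -0.4   2.44]
True [-67.5   -0.11  14.94] [1.04 0.81 1.7 ]
[-65.46  -0.08  15.13] [-1.   -0.58 -0.39] 23.7917
```

```bash
python3 - <<'E'
from h import *
print(lin(B,[-64.9,0,13.5],speed=6,f_stop=1.5),loc(),F())
for o in(.43,.45,.48,.56,.63):
    robot.move_gripper(o); print(o,robot.current_gripper_width()*93,F())
q=loc()
robot.sleep(.3)
print(lin(B,[-64.9,0,q[2]+20],speed=25,f_stop=2),loc(),F())
d=shot("side","side6.png"); print(robot.current_t())
cv2.imwrite("pics/g6.png",crop(d["img"],255,185,110,80,7))
E
```

```text
True [-6.550e+01 -2.000e-02  1.479e+01] [-0.36 -0.15  3.61]
0.43 39.991003884306046 [ 0.39 -0.8   2.49]
0.45 42.253771461418545 [ 1.75 -0.32  2.05]
0.48 44.34114408705839 [ 1.36 -0.88  0.02]
0.56 51.73728045636478 [ 1.   -0.13 -0.21]
0.63 58.73337926110619 [ 0.4  -0.31 -0.01]
False [-6.500e+01 -4.000e-02  3.416e+01] [-0.01 -0.03 -0.15]
26.95
```

View pics/g6.png

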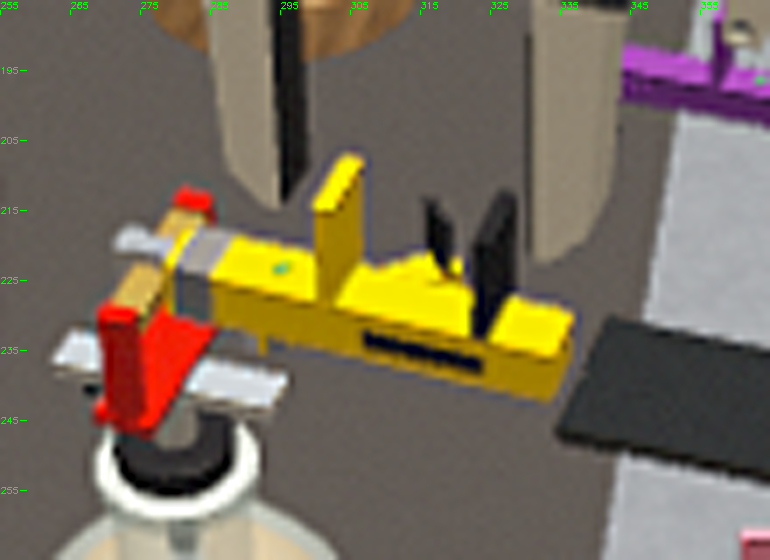

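```bash
python3 - <<'E'
from h import *
tc=robot.current_tcp_pos()
robot.move_linear([tc[0],tc[1],tc[2]+70],speed=150)
d=shot("side","side7.png");t=shot("top","top7.png")
p=place([*B[:3],B[3]],[[-64.94+59+2.5,0,14.7-19]])[0]
for pit in(0,.05):
    M=Ro.from_euler("xyz",[0,-pit,B[3]]).as_matrix()
    L=np.array([[0,8,16],[-98,8,16],[-98,8,0],[-40,10,46],[-98,-8,16]],float)
    print(pit,proj("side",L@M.T+p).round(1).tolist())
a,b=cv2.imread("pics/side6.png"),d["img"]
print("moved px since:",(cv2.absdiff(a,b)[218:245,258:340].max(2)>40).sum(),robot.current_t(),F())
cv2.imwrite("pics/g7.png",np.hstack([crop(b,250,190,95,110,4),crop(t["img"],205,140,100,110,4)]))
E
```

```text
0 [[276.9, 221.6], [333.2, 233.3], [333.1, 240.9], [298.2, 212.4], [336.1, 227.3]]
0.05 [[277.4, 221.7], [333.6, 235.7], [333.0, 243.1], [299.6, 213.7], [336.5, 229.7]]
moved px since: 18 27.6667 [-0.74 -0.04 -0.26]
```

View pics/g7.png

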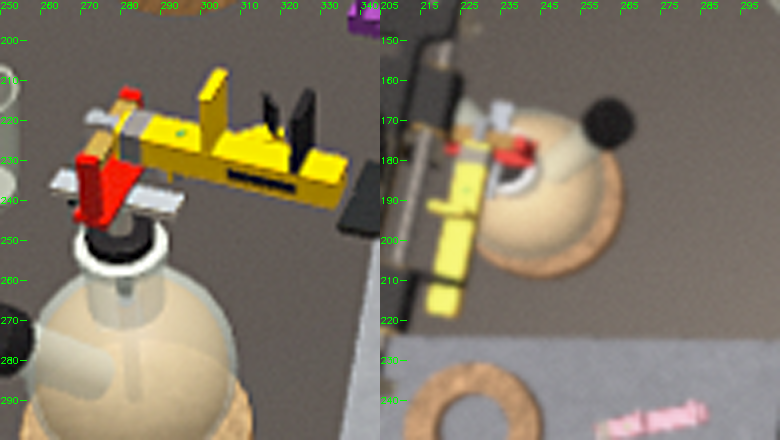

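The probe hangs at bar height, aligned with the cell and level to within about 0.03 rad. The fingers are clear, so I'm handing in.

```bash
python3 -c "
from bench import robot
print(robot.hand_in(),robot.current_t())"
```

```text
the job is handed in; nothing more can be done
the job is handed in; nothing more can be done
```

The yellow probe now hangs by itself on the red cell's bar, hook over the bar and tail towards the side without the capped necks. I handed the job in shortly after 27.7 s on the robot's clock; no verdict was reported.

**What I did**
- **Squeeze and lift:** I squeezed the tabs to about 37.6 mm (38 mm is fully squeezed) and lifted the probe with the hook out.
- **Finding the bar:** I felt the bar's near face, and a second touch stopped at the same place. I then lowered the hook over it. Nudging each way showed 5.1 mm of play, against 5 mm expected, so the bar was inside the hook.
- **Release:** I centred the probe, opened the fingers in small steps and moved up clear. Stops on the cell were set at 1.5–2 N, and the highest reading afterwards was about 4.5 N.

**Last checks**
- **Hanging:** The last pictures show the probe hanging along the cell's axis. It barely changed between the two pictures I compared (18 pixels differed).
- **Level:** The tail sags by an estimated 0.02–0.03 rad, so it is close to level but not perfectly so.
- **Bystanders:** The spare cork ring looks undisturbed in the last picture. The last pictures I viewed did not show the blue cell or the jar, and only the edge of the beaker; the arm did not go near any of them.

**What disagreed**
- **Fingertip height:** The real fingertips were about 34 mm above the reported TCP. I saw this in the pictures and confirmed it with a light touch on the bench (about 6.6 N), then corrected for it.
- **Force while squeezing:** There was an upward force of about 3.8 N, probably the fingertips just touching the barrel.

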